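# Put the slicer blade away and hasp its case shut

## Robot

A 6-joint arm with a two-finger parallel gripper is mounted at the origin on the work surface. World frame = base frame: x ahead of the robot, y to its left, z up, the work surface at z = 0. Lengths are in m, angles in rad, forces in N, time in s.
With the tool pointing down it reaches from about 0.35 to 0.85 m from the base axis. Payload 8.1 kg.
Tool frame: the origin (TCP) lies on the centre line of the jaws, within the pads' length; the fingertips stand robot.tips_ahead ahead of it and the grasp point (between the pads) lies 8 mm behind it (robot.tips_ahead is the distance from the TCP to the fingertips, in m); z points along the fingers, y is the direction in which the jaws open and shut (so a half turn about z gives the same grasp; the last joint's range is limited). The gripper opens to 93 mm and grips with 3 to 60 N. Pads are 15 mm wide; open, the fingers measure 128 mm over their backs; the gripper's body (75 mm by 188 mm) begins 65 mm behind the grasp point.
Start: joints at [-1.413, 0.13, 1.488, -0, 1.523, -0.085], TCP at [0.144, -0.582, 0.23] pointing down, gripper open.
Joint ranges: [-2.96, 2.96], [-0.89, 2.26], [0.02, 2.5], [-1.34, 4.48], [0, 2.73], [-2.66, 2.66]. Speed limits (rad/s): [2.39, 2.39, 2.79, 3.14, 3.14, 3.14].

## Interface

Orientations are given as a rotation vector (axis times angle).
In Python, from plant import monitor, eyes, job, robot gives the robot as it stands.
- The arm moves only by the tool servo_tool, never from a script. Its argument "plan" is a list that holds one entry, the list of rows, each a list of 7 numbers: the closure, from -1 (fully open) to 1 (shut), so that 0 is half open, then the shift along the world's x, y, z in mm, then the turn, a rotation vector about the world's x, y, z in rad. In form: [[[hand, dx, dy, dz, ax, ay, az], ...]]. A call has 1 to 12 rows; each row shifts and turns the commanded pose from where the row before left it; what a row does not reach is not made up. A row lasts 1/10 s, in which the tool goes at most 50 mm and 8.59 degrees, less where a joint would pass 70% of its speed; a pose out of reach is approached as far as the arm can. A call with a gripper value outside its range is refused whole. The fingers move at their own pace and stop on an object; "force" is the grip in N (left out, the last holds). Time passes only in rows, so rows that do not move let the fingers close. It gives the time, the measured TCP pose, the force and the opening at its end, in the units of the state.
- monitor.read_state(): the state, without advancing time (a new reading comes with each control period).
- eyes.read_camera(name): name is "scene" or "top"; returns the picture (400x640x3 uint8, red, green, blue); there is no depth.
- eyes.camera_info(name): a dict with "mtx" (3x3 intrinsics, pixels), "R" (3x3) and "t" (3): a world point X has camera coordinates R X + t. Camera axes: x right, y down, z forward; pixel columns grow to the right and rows downward; lengths in m; the calibration is good to about 2 mm. A picture is of the moment at which its call begins. camera_info takes no time and is no camera call.
- job.close_job(): hands the job in, once; it reports no verdict.
The state is a dict: "t": time; "q": joint angles; "dq": joint speeds; "joint_torque": joint torques, N m; "tool_pos": TCP position; "orientation": TCP orientation; "force": force on the tool from outside, world axes, zero at the start; "wrist_torque": the same for the moment, N m; "opening": finger opening in m.
Only numpy, scipy, OpenCV 4.12 (cv2) and the standard library are available. Lean on these libraries where they do the work, as an engineer would, in place of code of your own. Each camera call takes 0.05 s, during which the arm holds its last target. There are 200 camera calls.

## Task

Put the slicer blade away in its open case on the ledge: lay it flat on the two white rests, without dropping it, with the notch in its end over the case's pin, then shut the lid fully and swing the steel hasp over so that it lies flat on the lid with the catch standing up through its slot. If the hasp has flopped inward over the case, swing it out of the way first. Leave the teapot, the glass cup, the canister and the bamboo spatula where they are.

Things in the scene. Friction and masses are not known exactly. Their poses are not given: they have to be found in the camera images.
- blade: Loose slicer blade insert lying flat on the ledge: steel plate with orange plastic ends, 140 long (its x) x 44 wide (its y) x 7 mm thick, about 60 g. Origin: centre of its underside; z up. An open U notch 10 mm wide, 14 mm deep is cut in the middle of its +x end (x = +56 to +70 mm); the -x end is plain.
- blade_notch (a point): Point on the underside, mid-notch, 62 mm from the blade's origin along its +x: the pin stands here when the blade is seated. Seated, the blade lies centred in the case, its length along the case's y, notched end towards the case's -y, underside 12 mm above the case's underside.
- case: Blade case fixed on the ledge (ledge top at world z = 12 mm): grey open tray, outside 112 (its x) x 196 (its y) mm, walls 4 mm thick and 24 mm high, floor 4 mm. Origin: centre of its underside; z up. Lid hinged on its +x wall, hasp on its -x wall. Inside, two white rests 50 (x) x 32 (y) mm at y = -56 and +56 mm, tops 12 mm above the underside; between them the tray is open to its floor.
- case_pin (a point): Foot of the brass locating pin (5 mm diameter, 10 mm tall) on the -y rest, at (0, -62, 12) mm in the case frame.
- lid (a joint): Lid angle, rad: 0 = fully shut, grows as it opens, 1.57 = upright, up to 2.15 (leaning back off the tray). The blue lid is 112 mm from hinge to front edge, 196 mm long, 12 mm deep; shut, its top is 36 mm above the case's underside. A stiff hinge holds it wherever it is left; about 0.5 to 2 N at the front edge moves it.
- lid_hinge (a point): Middle of the lid's hinge axis (parallel to the case's y), at (56, 0, 24) mm in the case frame.
- lid_edge (a point): Middle of the lid's front edge, 112 mm from the hinge axis (half way down its 12 mm depth).
- lid_catch (a point): Top of the catch: a brass wire staple 14 mm long and 4 mm wide that stands 12 mm out of the lid's outer face, on its middle line 86 mm from the hinge axis; with the lid shut it points up, 34 mm in front of the hasp's hinge axis.
- hasp (a joint): Hasp angle, rad: 0 = closed, level over the shut lid; 1.57 = upright; more = leaning out away from the case; up to 2.7. Below 1.57 it leans in over the tray, in the way of the blade and, below about 1.2, of the closing lid (they collide). A stiff hinge holds it where it is left; about 0.3 to 0.8 N at its end moves it.
- hasp_hinge (a point): Middle of the hasp's hinge axis (parallel to the case's y), between two grey ears (tops 45 mm above the case's underside, 40 mm apart over all), at (-64, 0, 39.5) mm in the case frame.
- hasp_tip (a point): Free end of the hasp, 76 mm from its axis. The hasp is a steel strap 28 mm wide, 4 mm thick with a slot 10 mm wide from 22 to 46 mm from the axis; its solid end, from 46 mm to a small rolled edge at 70 to 76 mm, is where to push it down. Closed, the catch stands in the slot 27 to 41 mm from the axis, 6.5 mm above the strap.
- teapot: Bystander: white ceramic teapot, loose, body 94 mm across, 98 mm tall, spout to its +x and handle to its -x (each reaching 79 mm from the axis), origin at the centre of its foot. Leave alone.
- cup: Bystander: glass cup, loose, 72 mm across, 88 mm tall, origin at the centre of its foot. Leave alone.
- spatula: Bystander: bamboo spatula lying flat on the ledge, loose, 280 long (its x) x 58 wide at the paddle (its +x end) x 7 mm thick; the thin handle reaches 130 mm to its -x. Leave alone.
- canister: Bystander: aluminium canister with twist cap, loose, 76 mm across, 119 mm tall, origin at the centre of its foot. Leave alone. (Also on the ledge, fixed and not moving: a white utensil caddy at its back edge, all beyond x = 0.73 m, y from 0.09 to 0.29 m, utensils up to 0.23 m high.)
Mind the look-alikes: they are no part of the job. There is more than one size of the blade; the one meant has the size given above.

How it is judged:
By the outcome, as a careful person would: the job done as asked, in the order asked, and still so for the second after the job is handed in, with the robot touching nothing.
It also fails if it takes over 70 s, if anything falls off the work surface, if the arm or the gripper's body presses on something with over 40 N, if the wrist force passes 120 N, or if a joint passes its speed limit or range.

## Working session

There is one attempt and no reset: what is moved stays moved. The work goes in short steps, Python scripts to look and compute and a tool call to move; the robot and the scene stay as the last step left them, time stands still between calls to the robot, and variables do not carry over. Pictures are saved under pics/ and viewed, about 8 in all and at most 12, crops included, and the job is handed in when it is done.

Besides the shell and the picture viewer there is one more tool, called after "Emit:" as name(argument=value, ...) on one line, values as JSON. servo_tool: Moves the arm, as the interface text tells. Its arguments: {"type":"object","properties":{"plan":{"type":"array"},"force":{"type":"number"}},"required":["plan"]}

```bash
mkdir -p pics; cat > h.py <<'E'
import numpy as np, cv2
from plant import monitor, eyes, job, robot
def snap(n,f):
    im=eyes.read_camera(n); im=np.asarray(im)[:,:,::-1].copy(); cv2.imwrite('pics/'+f,im); return im
def ray(n,u,v,z):
    c=eyes.camera_info(n);R=np.array(c['R']);t=np.array(c['t']);K=np.array(c['mtx'])
    d=R.T@np.linalg.solve(K,[u,v,1.]);o=-R.T@t
    return o+d*(z-o[2])/d[2]
def proj(n,X):
    c=eyes.camera_info(n);p=np.array(c['mtx'])@(np.array(c['R'])@np.array(X)+np.array(c['t']));return p[:2]/p[2]
E
python3 - <<'E'
from h import *
a=snap('top','t0.png');b=snap('scene','s0.png')
for n in('top','scene'):
    c=eyes.camera_info(n);R=np.array(c['R']);print(n,(-R.T@np.array(c['t'])).round(3),R[2].round(2))
print(robot.tips_ahead,monitor.read_state())
E
```

```text
top [ 0.374 -0.028  1.151] [ 0.11 -0.01 -0.99]
scene [1.169 0.327 0.975] [-0.57 -0.3  -0.77]
0.011 {'t': 0.1, 'q': array([-1.41340049e+00,  1.31124180e-01,  1.48917829e+00, -3.37944721e-05,
        1.52299578e+00, -8.53797655e-02]), 'dq': array([ 0.00021202, -0.00178978, -0.00191774,  0.00049079,  0.0002408 ,
        0.00057463]), 'joint_torque': array([ 7.43573364e-04, -5.61344433e+01, -4.93094480e+01,  7.70586147e-02,
        2.90650944e-02, -7.85851989e-05]), 'tool_pos': array([ 0.14418099, -0.58190107,  0.22866497]), 'orientation': array([-3.11678433e+00, -3.80211499e-01,  1.49355652e-04]), 'force': array([ 0.67853408, -0.18049332, -0.91686459]), 'wrist_torque': array([-0.01752698, -0.0143452 , -0.0204768 ]), 'opening': 0.0932967736421125}
```

View pics/t0.png

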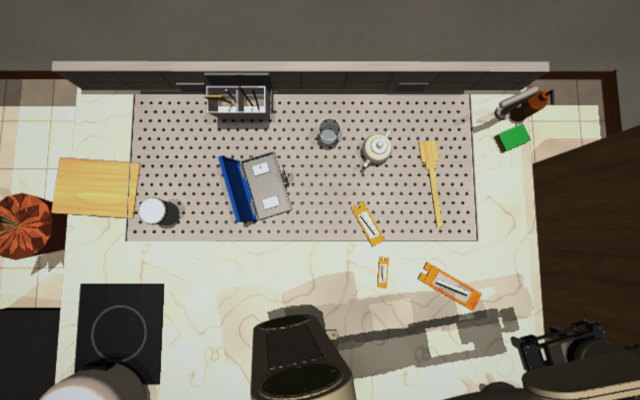

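View pics/s0.png

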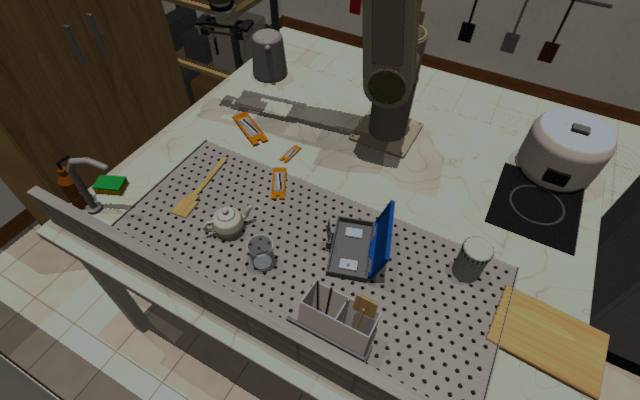

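Top view: three orange blades, at (367,223) on the ledge, (383,272) small and (450,285) larger on the counter. The case is at (268,185), with the lid on its left and the hasp at about (285,178). Next I measure the sizes and view enlarged crops.

```bash
cat > m.py <<'E'
from h import *
def blades(n,im,z):
    hsv=cv2.cvtColor(im,cv2.COLOR_BGR2HSV)
    m=cv2.inRange(hsv,(8,170,150),(20,255,255))
    m=cv2.morphologyEx(m,cv2.MORPH_CLOSE,np.ones((9,9),np.uint8))
    for c in cv2.findContours(m,0,2)[0]:
        if cv2.contourArea(c)<100: continue
        P=np.array([ray(n,u,v,z)[:2] for u,v in c[:,0]],dtype=np.float32)*1000
        r=cv2.minAreaRect(P); b=cv2.boxPoints(r)
        print(n,c[:,0].mean(0).round(),'ctr',np.round(r[0],1),'size',np.round(r[1],1),'ang',round(r[2],1),'corners',b.round().tolist())
if __name__=='__main__':
    a=cv2.imread('pics/t0.png');b=cv2.imread('pics/s0.png')
    blades('top',a,.016);blades('scene',b,.016)
    A=cv2.resize(a[140:320,210:500],None,fx=2.7,fy=2.7,interpolation=cv2.INTER_CUBIC)
    B=cv2.resize(b[110:290,220:410],None,fx=3.3,fy=3.3,interpolation=cv2.INTER_CUBIC)
    cv2.imwrite('pics/t1.png',A);cv2.imwrite('pics/s1.png',B)
E
python3 m.py
```

```text
top [450. 287.] ctr [ 240.6 -454.7] size [190.7  58.1] ang 60.0 corners [[168.0, -523.0], [218.0, -552.0], [313.0, -387.0], [263.0, -358.0]]
top [366. 225.] ctr [ 434.6 -204.1] size [135.7  42.2] ang 28.8 corners [[365.0, -218.0], [385.0, -255.0], [504.0, -190.0], [484.0, -153.0]]
top [ 30. 220.] ctr [439.5 871.1] size [177.  149.7] ang 5.5 corners [[344.0, 937.0], [358.0, 788.0], [535.0, 805.0], [520.0, 954.0]]
```

View pics/t1.png

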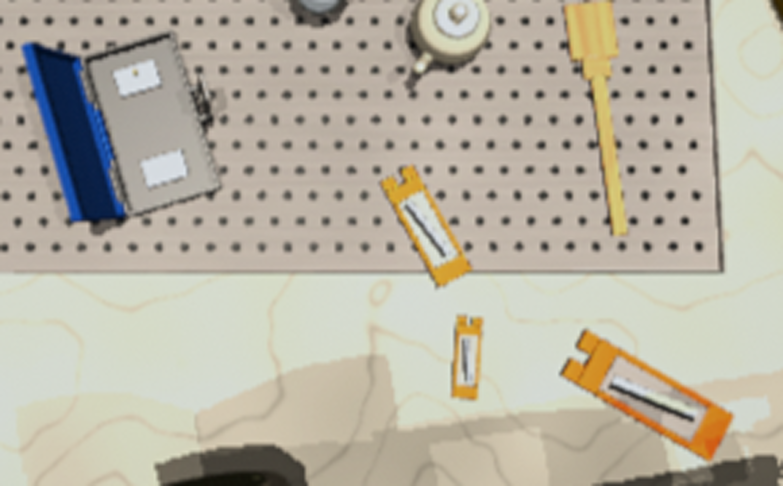

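View pics/s1.png

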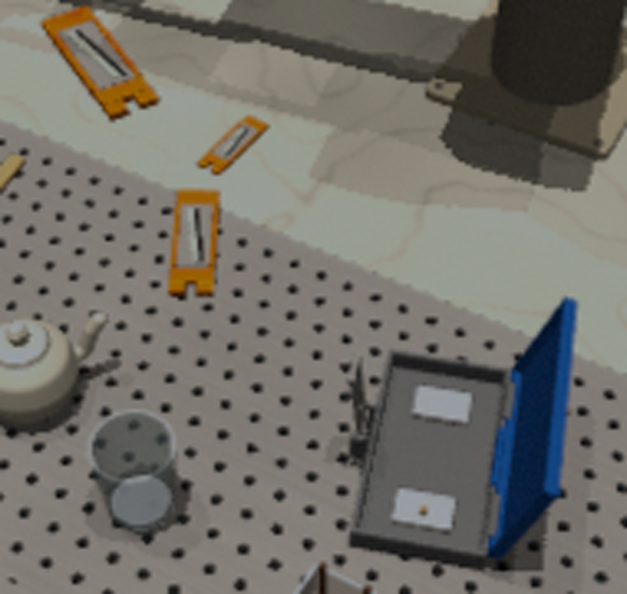

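Candidates are (367,223) on the ledge at 136x42 mm measured, (383,272) at about 80 mm, and (450,285) at 191x58 mm. The ledge one fits 140x44 mm and lies on the ledge, and the crop shows its notch on the far end. In the crop, the pin is on the far rest and the hasp stands about upright. Now I measure the case, lid and hasp.

```bash
cat > c.py <<'E'
from h import *
def tri(p,q):
    A=[];b=[]
    for n,(u,v) in(('top',p),('scene',q)):
        o=ray(n,u,v,1.3);e=ray(n,u,v,0);d=(e-o)/np.linalg.norm(e-o);M=np.eye(3)-np.outer(d,d);A.append(M);b.append(M@o)
    A=np.vstack(A);b=np.hstack(b);x,r,*_=np.linalg.lstsq(A,b,rcond=None);return x*1000,np.sqrt(r)*1000
def rests(n,im,roi):
    u0,v0,u1,v1=roi;hsv=cv2.cvtColor(im,cv2.COLOR_BGR2HSV)[v0:v1,u0:u1]
    big=cv2.resize(hsv,None,fx=4,fy=4,interpolation=cv2.INTER_CUBIC)
    m=cv2.inRange(big,(0,0,168),(180,45,255));out=[]
    for c in cv2.findContours(m,0,2)[0]:
        if cv2.contourArea(c)<1000:continue
        px=(c[:,0]+.5)/4-.5+[u0,v0]
        P=np.array([ray(n,u,v,.024)[:2] for u,v in px],dtype=np.float32)*1000
        r=cv2.minAreaRect(P);out.append(r);print(n,px.mean(0).round(1),'rest',np.round(r[0],1),np.round(r[1],1),round(r[2],1))
    return out
if __name__=='__main__':
    a=cv2.imread('pics/t0.png');b=cv2.imread('pics/s0.png')
    for n,im,roi in(('top',a,(245,155,285,215)),('scene',b,(330,220,370,275))):
        r=rests(n,im,roi)
        if len(r)==2:
            p=np.array([x[0] for x in r]);p=p[np.argsort(p[:,0])];d=p[1]-p[0];print('ctr',p.mean(0),'sep',np.linalg.norm(d),'case -y dir deg',np.degrees(np.arctan2(d[1],d[0])))
    T=lambda x,y:(x/2.7+210-.3,y/2.7+140-.3)
    S=lambda x,y:(x/3.3+220-.3,y/3.3+110-.3)
    print('lid far corner',tri(T(28,44),S(558,492)));print('lid near corner',tri(T(72,218),S(570,300)))
    A=cv2.resize(a[150:220,215:300],None,fx=9,fy=8,interpolation=cv2.INTER_CUBIC)[:, :]
    B=cv2.resize(b[200:285,320:400],None,fx=7,fy=7,interpolation=cv2.INTER_CUBIC)
    B=cv2.convertScaleAbs(B,alpha=1.6);A=cv2.resize(a[150:220,215:300],None,fx=7,fy=7,interpolation=cv2.INTER_CUBIC)
    A=A[:, 175:];B=B[:, :400]
    h=max(A.shape[0],B.shape[0]);o=np.zeros((h,A.shape[1]+B.shape[1],3),np.uint8);o[:A.shape[0],:A.shape[1]]=A;o[:B.shape[0],A.shape[1]:]=B;print(A.shape,o.shape);cv2.imwrite('pics/case.png',o)
E
python3 c.py
```

```text
top [265.8 186.5] rest [537.2 107.9] [150.8  97.8] 16.0
top [260.1 167.3] rest [610.2 132.9] [35.5 54. ] 16.7
top [280.3 163.8] rest [628.   69.2] [51.9 25.5] 0.4
lid far corner (array([618.02271226, 235.11584835, 146.02726267]), array([7.35966308]))
lid near corner (array([436.55663097, 178.64881127, 148.54577615]), array([1.06586916]))
(490, 420, 3) (595, 820, 3)
```

View pics/case.png

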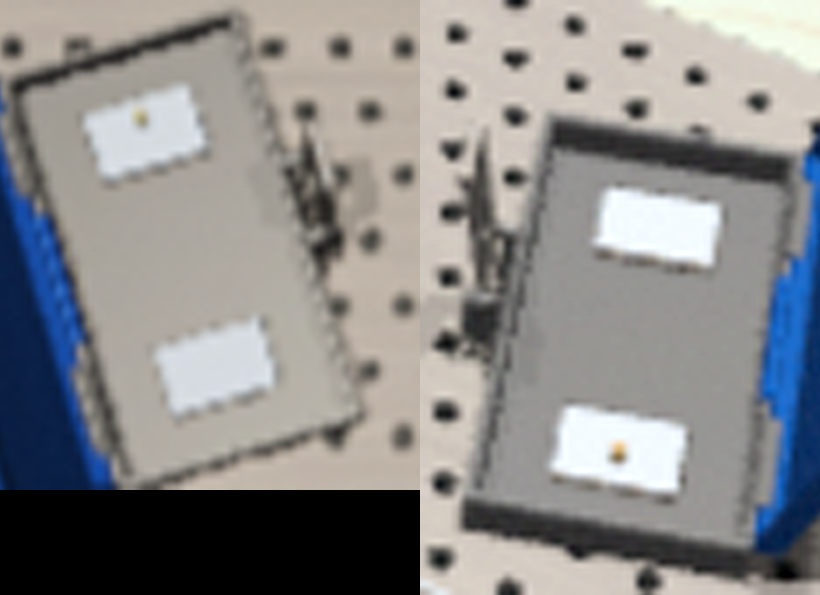

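The crop shows both rests with sharp corners and the pin on the far rest, at (141,118) in the top view and (618,452) in the scene view. The hasp is edge-on in both views, so it is about upright. Now the case pose from the rest corners.

```bash
cat > p.py <<'E'
from c import *
T=lambda x,y:(x/7+240-.43,y/7+150-.43)
S=lambda x,y:((x-420)/7+320-.43,y/7+200-.43)
far=[[-25,-72],[25,-72],[25,-40],[-25,-40]]
pt={'f':[(188,84),(82,120),(106,185),(209,152)],'n':[(275,384),(175,418),(153,349),(258,317)]}
ps={'f':[(550,475),(679,497),(687,424),(558,404)],'n':[(605,187),(722,200),(716,269),(597,250)]}
mod={'f':far,'n':[[-25,72],[25,72],[25,40],[-25,40]]}
M=[];W={'top':[],'scene':[]}
for k in 'fn':
    M+=mod[k] if k=='f' or 1 else 0
    W['top']+=[ray('top',*T(*x),.024)[:2]*1000 for x in pt[k]]
    W['scene']+=[ray('scene',*S(*x),.024)[:2]*1000 for x in ps[k]]
def fit(M,P):
    M=np.array(M,float);P=np.array(P);mc,pc=M.mean(0),P.mean(0);H=(M-mc).T@(P-pc);U,_,V=np.linalg.svd(H);R=(U@V).T
    t=pc-R@mc;return t,np.degrees(np.arctan2(R[1,0],R[0,0])),R,np.abs(P-(M@R.T+t)).max()
if __name__=='__main__':
    for n in W:
        t,a,R,e=fit(mod['f']+([mod['n'][0],mod['n'][1],mod['n'][2],mod['n'][3]]),W[n]); print(n,t.round(1),round(a,1),'maxres',e.round(1),'pin',(R@[0,-62]+t).round(1))
    print('pin top tri',tri(T(141,118),S(618,450)))
    t,a,R,e=fit(mod['f']+mod['n'],(np.array(W['top'])+np.array(W['scene']))/2)
    print('avg',t,a)
    for n,p in(('hinge hasp',(-64,0)),('hasp tip 2.5',(-64-61,0)),('lid hinge',(56,0)),('lid hinge far',(56,-98)),('lid hinge near',(56,98))):print(n,(R@p+t).round(1))
    for n,X in(('far',(618,235.1)),('near',(436.6,178.6))):print('lid corner in case',n,(R.T@(np.array(X)-t)).round(1))
E
python3 p.py
```

```text
top [554.8 116. ] 107.3 maxres 2.2 pin [614.  134.4]
scene [551.1 117.4] 107.4 maxres 3.2 pin [610.3 135.9]
pin top tri (array([612.63404278, 134.50285032,  35.38435029]), array([2.13681685]))
avg [552.97539542 116.69110734] 107.32910349820713
hinge hasp [572.   55.6]
hasp tip 2.5 [590.2  -2.6]
lid hinge [536.3 170.1]
lid hinge far [629.8 199.3]
lid hinge near [442.7 141. ]
lid corner in case far [ 93.7 -97.3]
lid corner in case near [93.8 92.7]
```

Case origin is at (553,117) mm, with its -y end towards 17.3° from world x. The lid is at about 1.8 rad and the hasp is about upright. The hand body (188 mm across the jaws) would hit both when lowering the blade, so I first swing the hasp out and ease the lid further back.

Emit:
servo_tool(plan=[[[1, 21, 33.5, 0, 0, 0, 0.006], [1, 21, 33.5, 0, 0, 0, 0.006], [1, 21, 33.5, 0, 0, 0, 0.006], [1, 21, 33.5, 0, 0, 0, 0.006], [1, 21, 33.5, 0, 0, 0, 0.006], [1, 21, 33.5, 0, 0, 0, 0.006], [1, 21, 33.5, 0, 0, 0, 0.006], [1, 21, 33.5, 0, 0, 0, 0.006], [1, 21, 33.5, 0, 0, 0, 0.006], [1, 21, 33.5, 0, 0, 0, 0.004], [1, 21, 33.5, 0, 0, 0, 0], [1, 21, 33.5, 0, 0, 0, 0]]])

```text
t: 1.3
tool_pos: [0.3967, -0.1788, 0.2294]
orientation: [-3.106, -0.47, 0.0]
force: [0.7, -1.1, -0.6]
opening: 0.0026
```

Emit:
servo_tool(plan=[[[1, 21, 33.5, 0, 0, 0, 0], [1, 21, 33.5, 0, 0, 0, 0], [1, 21, 33.5, 0, 0, 0, 0], [1, 21, 33.5, 0, 0, 0, 0], [1, 21, 33.5, 0, 0, 0, 0], [1, 21, 33.5, 0, 0, 0, 0], [1, 21, 33.5, 0, 0, 0, 0], [1, 21, 33.5, 0, 0, 0, 0], [1, 0, 0, 0, 0, 0, 0]]])

```text
t: 2.2
tool_pos: [0.5651, 0.0914, 0.2284]
orientation: [-3.104, -0.476, 0.002]
force: [-1.0, -0.2, 0.1]
opening: 0.0005
```

Emit:
servo_tool(plan=[[[1, -4, 7, -25, 0, 0, 0], [1, -3, 5, -30, 0, 0, 0], [1, 0, 0, -30, 0, 0, 0], [1, 0, 0, -20, 0, 0, 0], [1, 0, 0, -15, 0, 0, 0], [1, 0, 0, 0, 0, 0, 0]]])

```text
t: 2.8
tool_pos: [0.5553, 0.099, 0.107]
orientation: [-3.106, -0.47, 0.007]
force: [0.2, -0.3, 1.1]
opening: 0.0005
```

```bash
python3 - <<'E'
from h import *
s=monitor.read_state();print(s['tool_pos'],s['force'])
a=snap('top','t2.png');b=snap('scene','s2.png')
A=cv2.resize(a[130:230,210:320],None,fx=3.6,fy=3.6,interpolation=cv2.INTER_CUBIC);B=cv2.convertScaleAbs(cv2.resize(b[190:290,300:410],None,fx=3.6,fy=3.6,interpolation=cv2.INTER_CUBIC),alpha=1.4)
cv2.imwrite('pics/c2.png',np.hstack([A,B]))
E
```

```text
[0.55527185 0.09899641 0.10698686] [ 0.18916527 -0.31782257  1.10876275]
```

View pics/c2.png

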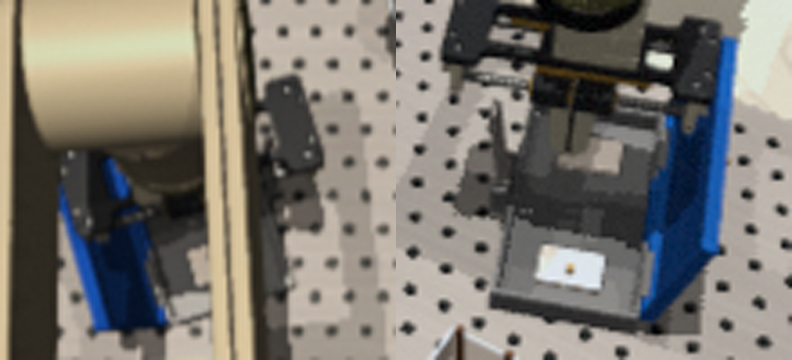

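The crop shows the shut fingers inside the tray, between the upright hasp on the left and the lid on the right. The hand body is wide along the jaw axis, as I assumed. Now I push the hasp outward.

Emit:
servo_tool(plan=[[[1, 4.5, -14.3, 0, 0, 0, 0], [1, 4.5, -14.3, 0, 0, 0, 0], [1, 4.5, -14.3, 0, 0, 0, 0], [1, 4.5, -14.3, 0, 0, 0, 0], [1, 4.5, -14.3, 0, 0, 0, 0], [1, 4.5, -14.3, 0, 0, 0, 0], [1, 0, 0, -5, 0, 0, 0], [1, 0, 0, -4, 0, 0, 0], [1, 0, 0, 0, 0, 0, 0]]])

```text
t: 3.8
tool_pos: [0.5834, 0.0142, 0.0994]
orientation: [-3.105, -0.471, 0.003]
force: [-0.6, -0.7, -0.2]
opening: 0.0001
```

Emit:
servo_tool(plan=[[[1, 0, 0, 15, 0, 0, 0], [1, -6, 19, 14, 0, 0, 0], [1, -12, 38, 0, 0, 0, 0], [1, -12, 38, 0, 0, 0, 0], [1, -12, 38, 0, 0, 0, 0], [1, -6, 19, 0, 0, 0, 0], [1, -2.6, 8.2, 0, 0, 0, 0], [1, -2.6, 8.2, 0, 0, 0, 0], [1, -2.6, 8.2, 0, 0, 0, 0], [1, -2.6, 8.2, 0, 0, 0, 0], [1, 0, 0, 0, 0, 0, 0]]])

```text
t: 4.9
tool_pos: [0.5257, 0.199, 0.1296]
orientation: [-3.106, -0.471, 0.0]
force: [0.3, 0.2, 0.0]
opening: 0.0005
```

Emit:
servo_tool(plan=[[[1, 3, -9, 20, 0, 0, 0], [1, 0, -20, 30, 0, 0, 0], [1, -5, -37, 30, 0, 0, 0.02], [0.5, -10, -37, 0, 0, 0, 0.02], [0, -10, -37, 0, 0, 0, 0.02], [-0.5, -10, -37, 0, 0, 0, 0.02], [-0.5, -10, -37, 0, 0, 0, 0.02], [-0.5, -10, -37, 0, 0, 0, 0.02], [-0.5, -10, -37, 0, 0, 0, 0.02], [-0.5, -10, -37, 0, 0, 0, 0.02], [-0.5, -10, -37, -20, 0, 0, 0.02], [-0.5, -10, -37, -30, 0, 0, 0.02]]])

```text
t: 6.1
tool_pos: [0.4347, -0.2032, 0.1616]
orientation: [3.04, 0.778, 0.006]
force: [0.8, -1.0, 0.3]
opening: 0.0669
```

```bash
python3 - <<'E'
from h import *
s=monitor.read_state();print(s['tool_pos'],s['orientation'],s['opening'])
im=cv2.imread('pics/s0.png');hsv=cv2.cvtColor(im,cv2.COLOR_BGR2HSV)
for n,im,roi,lo in(('scene',im,(262,162,296,205),(8,110,90)),('top',cv2.imread('pics/t0.png'),(345,195,390,252),(8,110,110))):
    u0,v0,u1,v1=roi;big=cv2.resize(im[v0:v1,u0:u1],None,fx=4,fy=4,interpolation=cv2.INTER_CUBIC)
    m=cv2.inRange(cv2.cvtColor(big,cv2.COLOR_BGR2HSV),lo,(25,255,255));m=cv2.morphologyEx(m,cv2.MORPH_OPEN,np.ones((3,3),np.uint8))
    c=np.vstack([c for c in cv2.findContours(m,0,2)[0] if cv2.contourArea(c)>60])
    px=(c[:,0]+.5)/4-.5+[u0,v0];P=np.array([ray(n,u,v,.018)[:2] for u,v in px],dtype=np.float32)*1000
    r=cv2.minAreaRect(P);print(n,np.round(r[0],1),np.round(r[1],1),round(r[2],1))
E
```

```text
[ 0.43471885 -0.20324044  0.16158083] [3.03990644 0.77761034 0.00621774] 0.0669479607891466
scene [ 431. -204.] [141.5  46. ] 29.0
top [ 435.4 -204.5] [141.7  46.4] 29.1
```

Both views agree on the blade: about (433,-204) mm at 29°, with a 141x46 mm outline. I descend and grip.

Emit:
servo_tool(plan=[[[-0.5, -1, -1, -40, 0, 0, 0.005], [-0.5, 0, 0, -40, 0, 0, 0], [-0.5, 0, 0, -30, 0, 0, 0], [-0.5, 0, 0, -17, 0, 0, 0], [-0.5, 0, 0, -5, 0, 0, 0], [-0.5, 0, 0, -4, 0, 0, 0], [-0.5, 0, 0, 0, 0, 0, 0]]])

```text
t: 6.8
tool_pos: [0.4334, -0.2019, 0.0243]
orientation: [3.041, 0.786, 0.001]
force: [0.2, -0.5, 0.4]
opening: 0.0699
```

Emit:
servo_tool(plan=[[[0.3, 0, 0, 0, 0, 0, 0], [0.3, 0, 0, 0, 0, 0, 0], [0.3, 0, 0, 0, 0, 0, 0], [0.3, 0, 0, 0, 0, 0, 0], [0.3, 0, 0, 0, 0, 0, 0]]], force=20)

```text
t: 7.3
tool_pos: [0.4334, -0.2018, 0.0243]
orientation: [3.041, 0.786, 0.001]
force: [0.2, -0.2, 3.9]
opening: 0.0437
```

Emit:
servo_tool(plan=[[[0.3, 0, 0, 10, 0, 0, 0], [0.3, 0, 0, 25, 0, 0, 0], [0.3, 0, 0, 35, 0, 0, 0], [0.3, 5, 15, 30, 0, 0, -0.02], [0.3, 12, 32, 10, 0, 0, -0.025], [0.3, 14, 36, 0, 0, 0, -0.025], [0.3, 15, 39, 0, 0, 0, -0.025], [0.3, 15, 39, 0, 0, 0, -0.025], [0.3, 15, 39, 0, 0, 0, -0.025], [0.3, 15, 39, 0, 0, 0, -0.025], [0.3, 15, 39, 0, 0, 0, -0.025], [0.3, 10, 25, 0, 0, 0, -0.009]]])

```text
t: 8.5
tool_pos: [0.5491, 0.1044, 0.1341]
orientation: [-3.105, -0.473, -0.0]
force: [-0.4, 0.2, -0.2]
opening: 0.0438
```

Emit:
servo_tool(plan=[[[0.3, 5, 16, 0, 0, 0, 0], [0.3, 0, 0, 0, 0, 0, 0]]])

```text
t: 8.7
tool_pos: [0.5539, 0.1192, 0.1338]
orientation: [-3.105, -0.476, 0.001]
force: [-0.0, -0.2, -0.4]
opening: 0.0439
```

```bash
python3 - <<'E'
from h import *
s=monitor.read_state();print(s['tool_pos'],s['orientation'],s['opening'],s['force'])
a=snap('top','t3.png');b=snap('scene','s3.png')
A=cv2.resize(a[130:230,210:320],None,fx=3.6,fy=3.6,interpolation=cv2.INTER_CUBIC);B=cv2.convertScaleAbs(cv2.resize(b[190:290,300:410],None,fx=3.6,fy=3.6,interpolation=cv2.INTER_CUBIC),alpha=1.4)
cv2.imwrite('pics/c3.png',np.hstack([A,B]))
E
```

```text
[0.55386837 0.11920012 0.13376861] [-3.10497441e+00 -4.76148003e-01  5.19741919e-04] 0.04389771832703327 [-0.00397327 -0.2277175  -0.38825347]
```

View pics/c3.png

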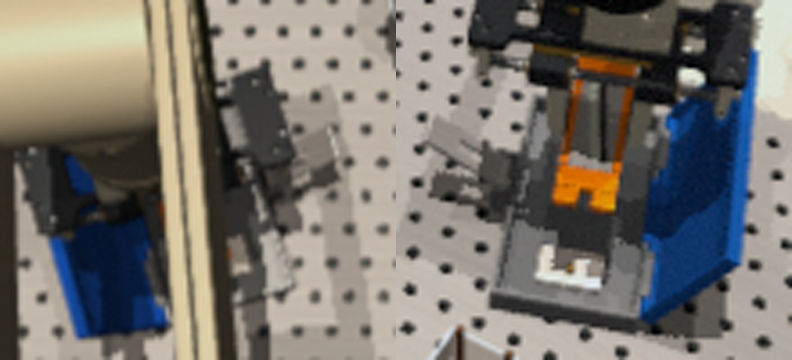

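Blade held level with the notch towards the pin end; hasp lies out and lid leans well back. I check the blade's in-hand pose and the lid angle numerically.

```bash
python3 - <<'E'
from h import *
b=cv2.imread('pics/s3.png');u0,v0,u1,v1=338,195,372,252
big=cv2.resize(b[v0:v1,u0:u1],None,fx=4,fy=4,interpolation=cv2.INTER_CUBIC)
m=cv2.inRange(cv2.cvtColor(big,cv2.COLOR_BGR2HSV),(5,140,60),(25,255,255))
e=np.radians(17.4);d=np.array([np.cos(e),np.sin(e)]);n=np.array([-d[1],d[0]]);tcp=np.array([553.9,119.2])
ys,xs=np.nonzero(m);P=np.array([ray('scene',(x+.5)/4-.5+u0,(y+.5)/4-.5+v0,.1286)[:2]*1000 for x,y in zip(xs,ys)])-tcp
L=np.c_[P@d,P@n]
for lo in range(36,84,4):
    s=L[(L[:,0]>=lo)&(L[:,0]<lo+4),1]
    if len(s):
        s=np.sort(s);g=np.diff(s);k=g.argmax();print(lo,len(s),s.min().round(1),s.max().round(1),'gap',s[k].round(1),s[k+1].round(1))
S=lambda x,y:((x-396)/3.6+300,y/3.6+190)
for p in((738,262),):
    # lid far-outer corner: search angle at case (x,y=-98)
    ex=np.array([-.298,.955]);ey=np.array([-.955,-.298]);o=np.array([553,116.7])
    for th in(1.8,1.9,2,2.1,2.15):
        r=[]
        for off in(0,12):
            X=56-112*np.cos(th)+off*np.sin(th);Z=24+112*np.sin(th)+off*np.cos(th)
            w=np.r_[o+ex*X-98*ey,Z+12]/1000;r.append(proj('scene',w).round(1))
        print(th,r,np.round(S(*p),1))
E
```

```text
Traceback (most recent call last):
  File "h.py", line 6, in ray
    c=eyes.camera_info(n);R=np.array(c['R']);t=np.array(c['t']);K=np.array(c['mtx'])
ValueError: time passes only in moves, steps and waits
```

```bash
python3 - <<'E'
s=open('h.py').read().replace("eyes.camera_info(n)","info(n)").replace("def snap","import functools\ninfo=functools.lru_cache(None)(lambda n: eyes.camera_info(n))\ndef snap")
open('h.py','w').write(s)
E
python3 - <<'E'
from h import *
b=cv2.imread('pics/s3.png');u0,v0,u1,v1=338,195,372,252
big=cv2.resize(b[v0:v1,u0:u1],None,fx=4,fy=4,interpolation=cv2.INTER_CUBIC)
m=cv2.inRange(cv2.cvtColor(big,cv2.COLOR_BGR2HSV),(5,140,60),(25,255,255))
e=np.radians(17.4);d=np.array([np.cos(e),np.sin(e)]);n=np.array([-d[1],d[0]]);tcp=np.array([553.9,119.2])
ys,xs=np.nonzero(m);P=np.array([ray('scene',(x+.5)/4-.5+u0,(y+.5)/4-.5+v0,.1286)[:2]*1000 for x,y in zip(xs,ys)])-tcp
L=np.c_[P@d,P@n]
for lo in range(36,84,4):
    s=L[(L[:,0]>=lo)&(L[:,0]<lo+4),1]
    if len(s):
        s=np.sort(s);g=np.diff(s);k=g.argmax();print(lo,len(s),s.min().round(1),s.max().round(1),'gap',s[k].round(1),s[k+1].round(1))
ex=np.array([-.298,.955]);ey=np.array([-.955,-.298]);o=np.array([553,116.7])
for th in(1.8,1.9,2,2.1,2.15):
        r=[]
        for off in(0,12):
            X=56-112*np.cos(th)+off*np.sin(th);Z=24+112*np.sin(th)+off*np.cos(th)
            w=np.r_[o+ex*X-98*ey,Z+12]/1000;r.append(proj('scene',w).round(1))
        print(th,r,'seen',(738-396)/3.6+300,262/3.6+190)
E
```

```text
36 356 -21.7 24.4 gap 23.8 24.2
40 359 -21.4 24.4 gap 4.8 5.1
44 363 -21.5 24.8 gap 16.4 16.7
48 361 -21.3 24.5 gap 20.2 20.5
52 351 -21.6 24.0 gap 1.1 1.5
56 309 -21.4 24.5 gap -1.7 5.3
60 313 -21.4 24.9 gap -2.3 5.4
64 289 -20.8 24.5 gap -3.1 5.7
68 79 -18.9 22.3 gap -4.1 7.5
1.8 [array([381.6, 258.3]), array([386.2, 259.7])] seen 395.0 262.77777777777777
1.9 [array([385.8, 259.7]), array([390.2, 261.4])] seen 395.0 262.77777777777777
2 [array([389.8, 261.4]), array([393.9, 263.3])] seen 395.0 262.77777777777777
2.1 [array([393.5, 263.2]), array([397.3, 265.3])] seen 395.0 262.77777777777777
2.15 [array([395.2, 264.2]), array([398.8, 266.3])] seen 395.0 262.77777777777777
```

Emit:
servo_tool(plan=[[[0.3, -0.5, -2.5, -20, 0, 0, 0], [0.3, 0, 0, -25, 0, 0, 0], [0.3, 0, 0, -20, 0, 0, 0], [0.3, 0, 0, -12, 0, 0, 0], [0.3, 0, 0, -5, 0, 0, 0], [0.3, 0, 0, 0, 0, 0, 0]]])

```text
t: 9.4
tool_pos: [0.553, 0.1144, 0.0514]
orientation: [3.106, 0.471, -0.001]
force: [-0.4, -0.0, 0.0]
opening: 0.0436
```

```bash
python3 - <<'E'
from h import *
s=monitor.read_state();print(s['tool_pos'],s['orientation'],s['opening'],s['force'])
b=snap('scene','s4.png')
cv2.imwrite('pics/c4.png',cv2.convertScaleAbs(cv2.resize(b[200:290,325:405],None,fx=6,fy=6,interpolation=cv2.INTER_CUBIC),alpha=1.5))
E
```

```text
[0.55302617 0.11441923 0.05136373] [ 3.10604943e+00  4.71060448e-01 -1.43294311e-03] 0.04359341127682574 [-0.3783339  -0.0405722   0.00909508]
```

View pics/c4.png

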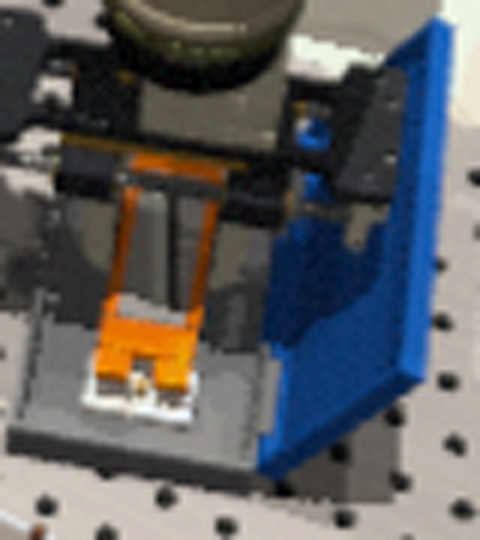

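Pin at crop (141,385) appears within the notch mouth. I measure the notch against the pin and rest in this same view.

```bash
cat > n.py <<'E'
from h import *
import sys
def go(f,z,tcp,roi=(335,245,362,272)):
    b=cv2.imread(f);u0,v0,u1,v1=roi
    big=cv2.resize(b[v0:v1,u0:u1],None,fx=4,fy=4,interpolation=cv2.INTER_CUBIC);hsv=cv2.cvtColor(big,cv2.COLOR_BGR2HSV)
    e=np.radians(17.35);d=np.array([np.cos(e),np.sin(e)]);n=np.array([-d[1],d[0]])
    def loc(m,z):
        ys,xs=np.nonzero(m);P=np.array([ray('scene',(x+.5)/4-.5+u0,(y+.5)/4-.5+v0,z)[:2]*1000 for x,y in zip(xs,ys)])-tcp
        return np.c_[P@d,P@n]
    L=loc(cv2.inRange(hsv,(5,150,90),(25,255,255)),z)
    for lo in range(44,80,4):
        s=np.sort(L[(L[:,0]>=lo)&(L[:,0]<lo+4),1])
        if len(s)>5:
            k=np.diff(s).argmax();print(lo,len(s),s[0].round(1),s[-1].round(1),'gap',s[k].round(1),s[k+1].round(1))
    W=loc(cv2.inRange(hsv,(0,0,120),(180,60,255)),.024);W=W[W[:,0]>55]
    for lo in range(56,88,4):
        s=W[(W[:,0]>=lo)&(W[:,0]<lo+4),1]
        if len(s)>5:print('white',lo,len(s),s.min().round(1),s.max().round(1))
    return d,n
if __name__=='__main__':
    tcp=np.array([553.0,114.4]);d,n=go('pics/s4.png',.046,tcp)
    for px in((141,382),(141,388)):
        for z in(.034,.029):
            P=ray('scene',px[0]/6+325-.4,px[1]/6+200-.4,z)[:2]*1000-tcp;print('pin',px,z,(P@d).round(1),(P@n).round(1))
E
python3 n.py
```

```text
44 313 -18.9 24.9 gap 23.5 23.8
48 317 -19.0 25.1 gap 24.6 25.0
52 291 -19.2 24.5 gap 5.0 5.5
56 243 -18.9 24.0 gap -1.5 7.4
60 235 -18.3 23.6 gap -2.1 8.0
64 193 -17.7 23.4 gap -3.1 8.6
68 6 -16.2 14.0 gap -16.2 11.2
white 56 81 -21.5 27.0
white 60 131 -21.6 27.0
white 64 358 -22.8 28.2
white 68 268 -22.6 28.3
pin (141, 382) 0.034 59.8 3.3
pin (141, 382) 0.029 56.7 3.2
pin (141, 388) 0.034 63.0 3.7
pin (141, 388) 0.029 59.9 3.6
```

In the same view, the notch is centred at +2.9 mm lateral, the rest at +2.8 and the pin at +3.5. The lengthwise fit is within about 1 mm. I lower it slowly.

Emit:
servo_tool(plan=[[[0.3, 0.5, 0.5, -3, 0, 0, 0], [0.3, 0, 0, -3, 0, 0, 0], [0.3, 0, 0, -3, 0, 0, 0], [0.3, 0, 0, 0, 0, 0, 0]]])

```text
t: 9.85
tool_pos: [0.5535, 0.1156, 0.0422]
orientation: [-3.106, -0.472, 0.001]
force: [-0.9, -0.5, -0.4]
opening: 0.0437
```

Emit:
servo_tool(plan=[[[0.3, 0, 0, -2, 0, 0, 0], [0.3, 0, 0, -2, 0, 0, 0], [0.3, 0, 0, 0, 0, 0, 0]]])

```text
t: 10.15
tool_pos: [0.5536, 0.1156, 0.0382]
orientation: [-3.106, -0.472, 0.001]
force: [-0.3, 1.0, -1.2]
opening: 0.0437
```

Emit:
servo_tool(plan=[[[0.3, 0, 0, -1, 0, 0, 0], [0.3, 0, 0, -0.8, 0, 0, 0], [0.3, 0, 0, 0, 0, 0, 0]]])

```text
t: 10.45
tool_pos: [0.5538, 0.1156, 0.0367]
orientation: [-3.106, -0.472, 0.0]
force: [-0.6, 0.8, -1.4]
opening: 0.044
```

Emit:
servo_tool(plan=[[[0.3, 0, 0, -0.6, 0, 0, 0], [0.3, 0, 0, -0.5, 0, 0, 0], [0.3, 0, 0, 0, 0, 0, 0]]])

```text
t: 10.75
tool_pos: [0.554, 0.1156, 0.0363]
orientation: [3.106, 0.472, 0.0]
force: [-2.8, -0.4, 5.0]
opening: 0.0441
```

Contact is at the expected seated height. Release gently and lift.

Emit:
servo_tool(plan=[[[0.02, 0, 0, 0, 0, 0, 0], [-0.1, 0, 0, 0, 0, 0, 0], [-0.2, 0, 0, 0, 0, 0, 0], [-0.2, 0, 0, 0, 0, 0, 0], [-0.2, 0, 0, 4, 0, 0, 0], [-0.2, 0, 0, 10, 0, 0, 0], [-0.2, 0, 0, 25, 0, 0, 0], [-0.2, 0, 0, 35, 0, 0, 0], [-0.2, 0, 0, 40, 0, 0, 0]]])

```text
t: 11.65
tool_pos: [0.553, 0.1155, 0.1507]
orientation: [-3.106, -0.472, 0.003]
force: [1.9, 0.0, 0.7]
opening: 0.0558
```

Emit:
servo_tool(plan=[[[1, 0, 0, 30, 0, 0, 0], [1, -13, 18, 0, 0, 0, 0], [1, -20, 28, 0, 0, 0, 0], [1, -20, 28, 0, 0, 0, 0], [1, -20, 28, 0, 0, 0, 0], [1, -19.5, 28, 0, 0, 0, 0], [1, 0, 0, 0, 0, 0, 0]]])

```text
t: 12.35
tool_pos: [0.4595, 0.2485, 0.1808]
orientation: [-3.104, -0.477, -0.001]
force: [0.9, -0.5, 0.2]
opening: 0.0045
```

```bash
python3 - <<'E'
from h import *
s=monitor.read_state();print(s['tool_pos'],s['orientation'],s['opening'],s['force'])
b=snap('scene','s5.png');print(ray('top',152,210,.131))
cv2.imwrite('pics/c5.png',cv2.convertScaleAbs(cv2.resize(b[180:290,305:405],None,fx=5,fy=5,interpolation=cv2.INTER_CUBIC),alpha=1.5))
E
```

```text
[0.45950733 0.24848377 0.18082569] [-3.10356600e+00 -4.77423475e-01 -9.28432570e-04] 0.004464282978313622 [ 0.90017964 -0.46266351  0.23136647]
[0.467392   0.42231541 0.131     ]
```

View pics/c5.png

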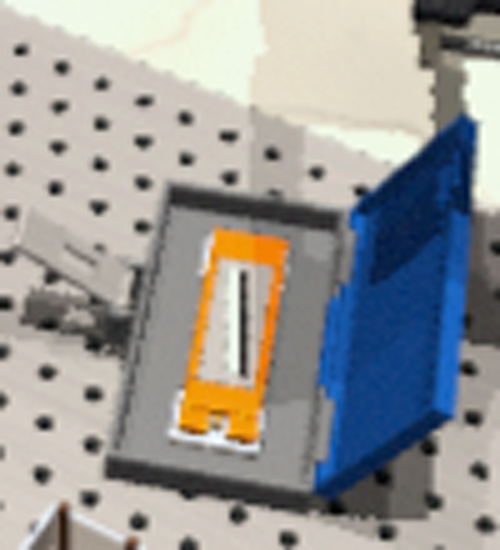

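The blade lies flat on both rests with the pin in the notch at (217,425). The hasp is out at (60,250) and the lid is back. I go behind the lid and push it over, off the middle line to clear the catch.

Emit:
servo_tool(plan=[[[1, 0, 0, -25, 0, 0, 0], [1, 0, 0, -25, 0, 0, 0], [1, 0, 0, -6, 0, 0, 0], [1, 5.3, -16.8, 0, 0, 0, 0], [1, 5.3, -16.8, 0, 0, 0, 0], [1, 5.3, -16.8, 0, 0, 0, 0], [1, 5.3, -16.8, 0, 0, 0, 0], [1, 5.3, -16.8, 0, 0, 0, 0], [1, 5.3, -16.8, 0, 0, 0, 0], [1, 5.3, -16.8, 0, 0, 0, 0], [1, 5.3, -16.8, 0, 0, 0, 0], [1, 0, 0, 0, 0, 0, 0]]])

```text
t: 13.6
tool_pos: [0.505, 0.1091, 0.125]
orientation: [3.106, 0.468, 0.002]
force: [-0.0, 0.0, 0.2]
opening: 0.0002
```

Emit:
servo_tool(plan=[[[1, 2.1, -6.7, -8.5, 0, 0, 0], [1, 2.1, -6.7, -8.5, 0, 0, 0], [1, 2.1, -6.7, -8.5, 0, 0, 0], [1, 2.1, -6.7, -8.5, 0, 0, 0], [1, 2.1, -6.7, -8.5, 0, 0, 0], [1, 0.4, -1.2, -6, 0, 0, 0], [1, 0.4, -1.2, -6, 0, 0, 0], [1, 0.4, -1.2, -6, 0, 0, 0], [1, 0, 0, 0, 0, 0, 0]]])

```text
t: 14.5
tool_pos: [0.5148, 0.0741, 0.0621]
orientation: [-3.106, -0.472, 0.002]
force: [0.5, 0.3, 0.2]
opening: 0.0009
```

Emit:
servo_tool(plan=[[[1, 0, 0, -2, 0, 0, 0], [1, 0, 0, -1.5, 0, 0, 0], [1, 0, 0, -1, 0, 0, 0], [1, 0, 0, -1, 0, 0, 0], [1, 0, 0, 0, 0, 0, 0]]])

```text
t: 15.0
tool_pos: [0.5158, 0.0742, 0.0591]
orientation: [3.106, 0.472, 0.001]
force: [-5.0, -0.9, 11.6]
opening: 0.0006
```

Lid is shut: tips at 36 mm above the case underside, 11.6 N contact. Now I go round outside the hasp and bring it over.

Emit:
servo_tool(plan=[[[1, 0, 0, 20, 0, 0, 0], [1, 0, 0, 40, 0, 0, 0], [1, 0, 0, 41, 0, 0, 0], [1, 21, -26, 0, 0, 0, 0], [1, 21, -26, 0, 0, 0, 0], [1, 21, -26, 0, 0, 0, 0], [1, 20, -27, 0, 0, 0, 0], [1, 0, 0, 0, 0, 0, 0]]])

```text
t: 15.8
tool_pos: [0.6001, -0.034, 0.1587]
orientation: [3.105, 0.468, 0.001]
force: [0.3, 0.8, 0.5]
opening: 0.0008
```

```bash
python3 - <<'E'
from h import *
s=monitor.read_state();print(s['tool_pos'],s['force'])
print('cup',ray('top',330,133,.1),ray('top',330,133,.03))
b=snap('scene','s6.png')
cv2.imwrite('pics/c6.png',cv2.convertScaleAbs(cv2.resize(b[170:290,235:405],None,fx=4,fy=4,interpolation=cv2.INTER_CUBIC),alpha=1.4))
E
```

```text
[ 0.60011884 -0.03401144  0.15873363] [0.2649852  0.77161213 0.5415171 ]
cup [ 0.70111591 -0.08528006  0.1       ] [ 0.7229284  -0.08910974  0.03      ]
```

View pics/c6.png

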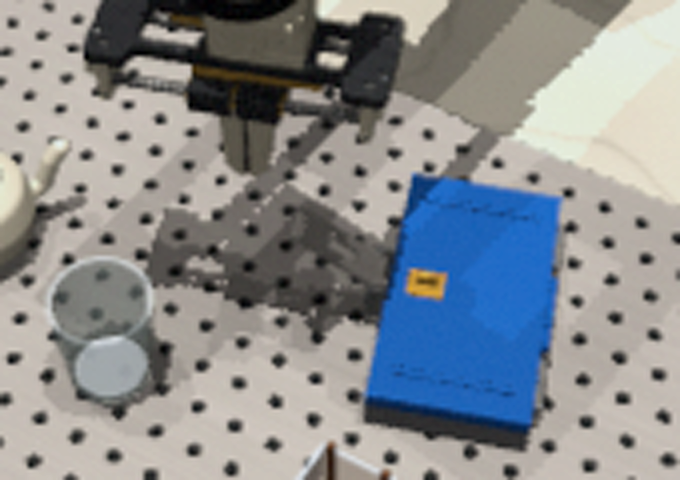

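Lid lies shut with the catch at (427,283) standing up; the finger is outside the hasp and clear of the cup. Lower and push the hasp over.

Emit:
servo_tool(plan=[[[1, 0, 0, -30, 0, 0, 0], [1, 0, 0, -30, 0, 0, 0], [1, 0, 0, -21, 0, 0, 0], [1, -3.6, 11.5, 0, 0, 0, 0], [1, -3.6, 11.5, 0, 0, 0, 0], [1, -3.6, 11.5, 0, 0, 0, 0], [1, -3.6, 11.5, 0, 0, 0, 0], [1, -3.6, 11.5, 0, 0, 0, 0], [1, -3, 9.6, 12, 0, 0, 0], [1, -3, 9.6, 12, 0, 0, 0], [1, -3, 9.6, 12, 0, 0, 0]]])

```text
t: 16.95
tool_pos: [0.5711, 0.0566, 0.115]
orientation: [-3.106, -0.473, -0.0]
force: [-0.0, -1.1, -0.7]
opening: 0.0005
```

Emit:
servo_tool(plan=[[[1, -3.6, 11.5, 0, 0, 0, 0], [1, -3.6, 11.5, 0, 0, 0, 0], [1, -3.6, 11.5, 0, 0, 0, 0], [1, 0, 0, 0, 0, 0, 0]]])

```text
t: 17.35
tool_pos: [0.5596, 0.0916, 0.113]
orientation: [-3.105, -0.475, 0.002]
force: [0.3, -0.8, -0.0]
opening: 0.0001
```

Emit:
servo_tool(plan=[[[1, -0.5, 1.5, -9, 0, 0, 0], [1, -0.5, 1.5, -9, 0, 0, 0], [1, 0, 0, -9, 0, 0, 0], [1, 0, 0, 12, 0, 0, 0], [1, 0, 0, 12, 0, 0, 0], [1, -4, 12, 0, 0, 0, 0], [1, -4, 12, 0, 0, 0, 0], [1, 0, 0, -10, 0, 0, 0], [1, 0, 0, -10, 0, 0, 0], [1, 0, 0, -10, 0, 0, 0], [1, 0, 0, -10, 0, 0, 0], [1, 0, 0, -3, 0, 0, 0]]])

```text
t: 18.55
tool_pos: [0.5505, 0.1165, 0.0656]
orientation: [-3.106, -0.472, 0.004]
force: [-3.1, 0.8, 7.1]
opening: 0.0001
```

Emit:
servo_tool(plan=[[[1, 0, 0, -1, 0, 0, 0], [1, 0, 0, 0, 0, 0, 0]]])

```text
t: 18.75
tool_pos: [0.5517, 0.1167, 0.0666]
orientation: [3.106, 0.472, -0.0]
force: [-0.1, -0.5, -0.6]
opening: 0.0007
```

Emit:
servo_tool(plan=[[[1, 0, 0, -2, 0, 0, 0], [1, 0, 0, -1.5, 0, 0, 0], [1, 0, 0, -1, 0, 0, 0]]])

```text
t: 19.05
tool_pos: [0.5528, 0.1171, 0.0644]
orientation: [-3.106, -0.472, -0.004]
force: [-7.3, -0.2, 17.3]
opening: 0.0009
```

Emit:
servo_tool(plan=[[[1, 0, 0, 10, 0, 0, 0], [1, 0, 0, 35, 0, 0, 0], [1, 0, 0, 40, 0, 0, 0], [1, 0, 0, 40, 0, 0, 0], [1, -20, -30, 20, 0, 0, 0], [1, -20, -40, 0, 0, 0, 0], [1, -20, -40, 0, 0, 0, 0], [1, -20, -40, 0, 0, 0, 0], [1, -20, -40, 0, 0, 0, 0], [1, -10, -40, 0, 0, 0, 0], [1, -10, -40, 0, 0, 0, 0], [1, 0, 0, 0, 0, 0, 0]]])

```text
t: 20.25
tool_pos: [0.4306, -0.1572, 0.2077]
orientation: [3.105, 0.464, 0.001]
force: [-0.4, 0.6, 0.2]
opening: 0.0005
```

```bash
python3 - <<'E'
from h import *
s=monitor.read_state();print(s['tool_pos'],s['force'])
a=snap('top','t7.png');b=snap('scene','s7.png')
A=cv2.resize(a[140:230,215:305],None,fx=4.4,fy=4.4,interpolation=cv2.INTER_CUBIC);B=cv2.convertScaleAbs(cv2.resize(b[200:290,315:405],None,fx=4.4,fy=4.4,interpolation=cv2.INTER_CUBIC),alpha=1.4)
cv2.imwrite('pics/c7.png',np.hstack([A,B]))
E
```

```text
[ 0.43055291 -0.15723835  0.20774973] [-0.41419011  0.6080378   0.16886483]
```

View pics/c7.png

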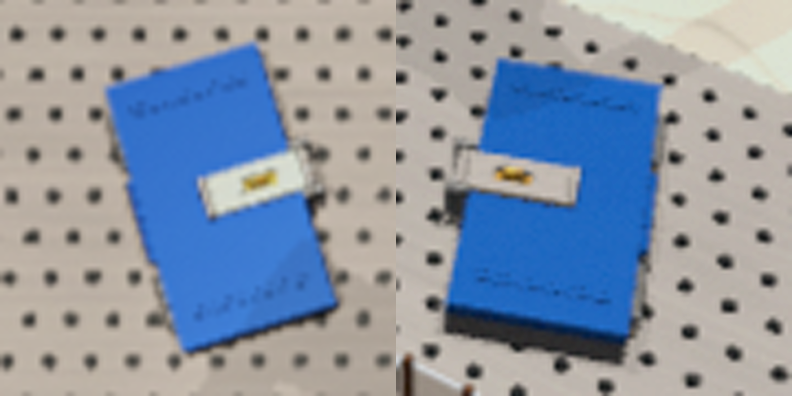

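The hasp lies flat across the shut lid, with the catch standing up through its slot at (258,180) in the top view and (513,175) in the scene view. Last check: bystanders unmoved, then I hand in.

```bash
python3 - <<'E'
from h import *
from c import tri
for n,f,R in(('top','t',{'teapot':(355,128,398,178),'cup':(314,116,346,150),'canister':(132,192,186,228),'spatula':(412,132,448,232)}),('scene','s',{'teapot':(200,200,256,242),'cup':(242,230,278,274),'canister':(448,232,496,284),'spatula':(168,152,232,220)})):
    a=cv2.imread(f'pics/{f}0.png',0);b=cv2.imread(f'pics/{f}7.png',0)
    for k,(x,y,X,Y) in R.items():
        (dx,dy),r=cv2.phaseCorrelate(np.float32(a[y:Y,x:X]),np.float32(b[y:Y,x:X]));print(n,k,round(dx,2),round(dy,2),round(r,2),'diff>40 px',int((cv2.absdiff(a,b)[y:Y,x:X]>40).sum()))
# hasp tip corners (top / scene crop px)
T=lambda x,y:(x/4.4+215-.4,y/4.4+140-.4);S=lambda x,y:((x-396)/4.4+315-.4,y/4.4+200-.4)
print('hasp tip',tri(T(204,197),S(577,185)))
E
```

```text
top teapot 0.43 -0.12 0.89 diff>40 px 140
top cup 0.03 -0.0 0.99 diff>40 px 0
top canister 0.01 0.0 1.01 diff>40 px 0
top spatula -0.32 0.2 0.46 diff>40 px 405
scene teapot -0.02 0.5 1.0 diff>40 px 0
scene cup -0.01 0.49 0.99 diff>40 px 0
scene canister -0.02 -0.01 1.0 diff>40 px 0
scene spatula 0.0 0.01 1.0 diff>40 px 0
hasp tip (array([551.36437338, 126.82848219,  59.62824533]), array([2.82700901]))
```

```bash
python3 -c "
from plant import job
print(job.close_job())"
```

```text
the job is handed in; nothing more can be done
None
```

The job is handed in. The blade is in its case, the lid is shut, and the hasp lies flat on the lid with the catch up through its slot. It took about 20 s of the 70 s; the hand-in call reports no verdict.

**What I did:**
1. Swung the upright hasp outward and eased the lid further back to make room for the hand.
2. Picked up the 140 x 44 mm blade from the ledge and lowered it level onto the rests with its notch over the pin.
3. Shut the lid, then brought the hasp over and pressed its end down.

**Last checks:**
- **Blade:** it met the rests at the expected height, and a picture before closing the lid showed it flat with the pin in the notch.
- **Lid:** contact at 36 mm above the case underside, the shut height.
- **Hasp:** pressed down to 41.4 mm above the case underside, where the strap top should be at 41.5 mm. Both views show the catch standing through the slot.
- **Disagreement:** a rough two-view estimate put the hasp tip about 6 mm higher than expected. That method was off by about 3 mm in itself, so I relied on the contact height.
- **Bystanders:** the scene view showed no large changes, though the teapot and cup read half a pixel off there. The top view showed changed pixels around the teapot and spatula, which I put down to the arm and its shadow.

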